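# Drain the washed stir bars

## Task

The washed stir bars have to drain into the waste beaker (the larger of the two beakers standing to the right of the tray): take the steel rinse tray by its handle, lift it out of its drip pan and carry it level until its pouring corner, the one with the strainer, is just above the middle of that beaker's mouth. Then tip the tray with this corner lowest, the lip staying over the beaker, until all four stir bars have slid down into the corner at the strainer, and finish holding it like that, still and touching neither beaker; the pan and both beakers stay where they are.

Things in the scene. Friction and masses are not known exactly. Their poses are not given: they have to be found in the camera images.
- tray: steel rinse tray, 140 (x) x 190 (y) x 40 mm, walls and floor 3 mm, 0.4 kg, rigid handle along y over its middle. Origin: centre of underside, z up. Pouring corner at -x, -y: an upright strainer (slots too narrow for stir bars) cuts off that corner at 45 degrees, 30 mm along each wall; beyond it the walls are 10 mm high and the tip is open
- tray_grip (a point): middle of the tray's handle, 108 mm above the tray's underside. A flat-sided black grip, 18 mm thick (x), 24 mm high (z), 110 mm long (y); its top is 120 mm above the underside. Axes as the tray's
- tray_lip (a point): tip of the pouring corner on the tray's floor, at (-67, -92, 3) mm in the tray's frame. Its x axis is level with the floor and points outward, square to the strainer (135 degrees clockwise from the tray's x axis seen from above); z as the tray's
- tray_strainer (a point): middle of the strainer's foot on the tray's floor, at (-53, -78, 3) mm in the tray's frame
- pan: shallow grey plastic drip pan in which the tray stands, loose, 158 x 208 x 20 mm, floor and walls 3 mm, 0.45 kg. Origin: centre of its underside. The tray has 6 mm of play all round in it and must be lifted straight up by at least 25 mm to come clear
- stir_bar_a: one of the two long stir bars: white slippery PTFE rod, 10 x 40 x 10 mm, 10 g. Origin: middle of its underside; its length is its y axis. Lies loose on the tray's floor; begins to slide when the tray is tipped 7 to 8 degrees, and slides along a wall into the corner when tipped some 15 degrees or more that way; bars can jam in a row along a wall, then more tilt (30) or rocking helps
- stir_bar_b: one of the two long stir bars: white slippery PTFE rod, 10 x 40 x 10 mm, 10 g. Origin: middle of its underside; its length is its y axis. Lies loose on the tray's floor; begins to slide when the tray is tipped 7 to 8 degrees, and slides along a wall into the corner when tipped some 15 degrees or more that way; bars can jam in a row along a wall, then more tilt (30) or rocking helps
- stir_bar_c: one of the two short stir bars: white slippery PTFE rod, 10 x 25 x 10 mm, 10 g. Origin: middle of its underside; its length is its y axis. Lies loose on the tray's floor; begins to slide when the tray is tipped 7 to 8 degrees, and slides along a wall into the corner when tipped some 15 degrees or more that way; bars can jam in a row along a wall, then more tilt (30) or rocking helps
- stir_bar_d: one of the two short stir bars: white slippery PTFE rod, 10 x 25 x 10 mm, 10 g. Origin: middle of its underside; its length is its y axis. Lies loose on the tray's floor; begins to slide when the tray is tipped 7 to 8 degrees, and slides along a wall into the corner when tipped some 15 degrees or more that way; bars can jam in a row along a wall, then more tilt (30) or rocking helps
- waste_beaker: the larger glass beaker, 76 mm across, 95 mm high, loose, 0.17 kg, holding some cloudy rinse; the two beakers on the right of the tray may stand either way round. Origin: centre of its underside
- beaker_mouth (a point): centre of the larger beaker's mouth, at rim height, 95 mm above the worktop; the opening is about 70 mm across
- small_beaker: the smaller glass beaker, 58 mm across, 72 mm high, loose, empty, not needed. Origin: centre of its underside
Things that resemble listed ones, but are neither listed nor needed, are in the scene too. What is shaped like the small_beaker but yellow is not meant.

How it is judged:
On the way, in this order (a step that is already met when the one before it is completed fails the run):
1. the tray is lifted clear of the drip pan (height (world z) of tray above 0.04 m and contact force between tray and pan below 0.05 N and contact force between tray and the fingers above 1 N), for 0.1 s.
2. the tray's lip is over the mouth of the larger beaker (horizontal distance between tray_lip and beaker_mouth below 0.03 m and height (world z) of tray_lip between 0.097 and 0.3 m), for 0.1 s.
3. the tray is tipped towards its pouring corner over the beaker and all four stir bars have slid down to the strainer (distance between each of stir_bar_a, stir_bar_b, stir_bar_c, stir_bar_d and tray_strainer below 0.09 m and angle between tray_lip's own x axis and vertical between 1.78 and 2.44 rad and horizontal distance between tray_lip and beaker_mouth below 0.03 m and height (world z) of tray_lip between 0.097 and 0.2 m), for 0.2 s.
At the end, for the whole second after the job is handed in: Tray held only by the gripper, at rest, dipping 12-50 deg to its pouring corner; lip within 30 mm of the large beaker's mouth centre and 97-200 mm above the worktop; all stir bars within 90 mm of the strainer's foot, at rest; pan and beakers upright, within 30 mm of their starts (all of step 3 and contact force between tray and the fingers above 1 N and contact force between tray and waste_beaker below 0.1 N and contact force between tray and small_beaker below 0.1 N and contact force between tray and pan below 0.1 N and linear speed of each of tray, stir_bar_a, stir_bar_b, stir_bar_c, stir_bar_d below 0.02 m/s and distance of each of pan, waste_beaker, small_beaker from where it was at the start of the episode below 0.03 m and angle between each of waste_beaker, small_beaker's own z axis and vertical below 0.15 rad); the arm keeps its last pose, push and grip.
It fails at once if the tray is tipped more than 14 degrees towards its pouring corner while the lip is more than 60 mm from the middle of the larger beaker's mouth (angle between tray_lip's own x axis and vertical above 1.815 rad and horizontal distance between tray_lip and beaker_mouth above 0.06 m).
It fails at once if a beaker is knocked over (angle between any of waste_beaker, small_beaker's own z axis and vertical above 0.6 rad).
It fails at once if the drip pan is dragged along (distance of pan from where it was at the start of the episode above 0.05 m).
It also fails if it takes over 58 s, if anything falls off the work surface, if the arm or the gripper's body presses on something with over 40 N, if the wrist force passes 120 N, or if a joint passes its speed limit or range.

## Robot

A 7-joint arm with a two-finger parallel gripper is mounted at the origin on a cart in front of the work surface, level with it; the furniture and walls round the work are solid. World frame = base frame: x ahead of the robot, y to its left, z up, the work surface at z = 0. Lengths are in m, angles in rad, forces in N, time in s.
With the tool pointing down it reaches from about 0.35 to 0.9 m from the base axis. Payload 8.1 kg.
Tool frame: the origin (TCP) lies at the very end of the fingers, on their centre line; the grasp point (between the pads) lies arm.grip_point_offset behind it (arm.grip_point_offset is the distance from the TCP to the grasp point, in m); z points along the fingers, y is the line along which they close (so a half turn about z gives the same grasp; the last joint's range is limited). The gripper opens to 92 mm and grips with 3 to 60 N. Pads are 19 mm wide; open, the fingers measure 130 mm over their backs; the gripper's body (75 mm by 190 mm) begins 47 mm behind the grasp point.
Start: joints at [-1.264, 0.434, 0.025, 1.573, -0.012, 1.134, -0.075], TCP at [0.249, 0.573, 0.227] pointing down, gripper open.
Joint ranges: [-2.62, 2.62], [-0.44, 2.09], [-1.27, 1.32], [0.08, 2.57], [-1.32, 4.46], [0.12, 2], [-2.74, 2.74]. Speed limits (rad/s): [2.22, 2.22, 3.01, 3.01, 3.14, 3.14, 3.14].

## Interface

Orientations are given as a rotation vector (axis times angle).
In Python, from cell import arm gives the robot as it stands. The module is installed in compiled form; this text tells all that it offers.
- The arm moves only by the shell command python3 -m creep 'ROWS' [OPENING] [FORCE]. ROWS is JSON, a list of rows, each a list of 6 numbers: the shift along the tool's x, y, z scaled (see below), then the turn, a rotation vector about the tool's x, y, z scaled (see below). A call has 1 to 20 rows; each row shifts and turns the commanded pose from where the row before left it, along the tool's axes as they then stand; what a row does not reach is not made up. The controller multiplies each number of a shift by 0.4 m and each number of a turn by 120 degrees. A row lasts 1/12 s, in which the tool goes at most 41.7 mm and 7.16 degrees, less where a joint would pass 70% of its speed; a pose out of reach is approached as far as the arm can. A call with a number of a shift or a turn outside -1 to 1 is refused whole. A call with a gripper value outside its range is refused whole. OPENING is the closure, from -1 (fully open) to 1 (shut), set as the call begins (- or left out, the last holds). The fingers move at their own pace and stop on an object; FORCE is the grip in N (left out, the last holds). Time passes only in rows, so rows that do not move let the fingers close. It gives the time, the measured TCP pose, the force, the opening and the grip force at its end, in the units of the state.
- arm.observe(): the state, without advancing time (a new reading comes with each control period).
- arm.get_image(name): name is "scene" or "top" or "wrist"; returns a dict with "frame" (400x640x3 uint8, red, green, blue), "intrinsics" (3x3 intrinsics, pixels), "rvec" (rotation vector, rad) and "tvec" (3), from world to camera coordinates, as OpenCV has them; the wrist camera has in their place "mount" (4x4, takes a point from camera to tool coordinates, whose origin is the TCP and whose axes are the flange's). Camera axes: x right, y down, z forward; pixel columns grow to the right and rows downward; lengths in m; the calibration is good to about 2 mm. A picture is of the moment at which its call begins: read the wrist's pose just before it. There is no depth.
- arm.sign_off(): hands the job in; it is judged then, once.
The state is a dict: "clock": time; "joints": joint angles; "dq": joint speeds; "joint_efforts": joint torques, N m; "position": TCP position; "ee_rot": TCP orientation; "force": force on the tool from outside, world axes, zero at the start; "ft_torque": the same for the moment, N m; "width": opening from 0.0 (shut) to 1.0 (fully open); "gripper_force": force on a finger pad.
Only numpy, scipy, OpenCV 4.12 (cv2) and the standard library are available. Lean on these libraries where they do the work, as an engineer would, in place of code of your own. Each camera call takes 0.05 s, during which the arm holds its last target. There are 200 camera calls.

## Working session

There is one attempt and no reset: what is moved stays moved. The work goes in short steps, Python scripts to look and compute and a shell command to move; the robot and the scene stay as the last step left them, time stands still between calls to the robot, and variables do not carry over. Pictures are saved under pics/ and viewed, at most 10 in all, crops included, and the job is handed in when it is done.

```bash
mkdir -p pics
python3 - <<'E'
from cell import arm
import cv2,numpy as np,pickle
s=arm.observe();print({k:np.round(v,3).tolist() for k,v in s.items()},arm.grip_point_offset)
d={}
for n in("scene","top"):
    d[n]=arm.get_image(n);cv2.imwrite(f"pics/{n}0.png",d[n]["frame"][:,:,::-1])
    print(n,{k:np.round(v,3).tolist() for k,v in d[n].items() if k!="frame"})
pickle.dump(d,open("cams.pkl","wb"))
E
```

```text
{'clock': 0.0, 'joints': [-1.264, 0.435, 0.025, 1.574, -0.012, 1.134, -0.075], 'dq': [-0.001, 0.002, 0.002, 0.001, 0.0, 0.001, -0.001], 'joint_efforts': [-0.001, -66.787, 0.984, -31.443, -0.061, 0.044, 0.0], 'position': [0.249, 0.573, 0.226], 'ee_rot': [-0.639, -3.076, 0.002], 'force': [-0.544, 1.039, -0.153], 'ft_torque': [-0.01, -0.04, 0.001], 'gripper_force': 0.0, 'width': 1.001} 0.0188
scene {'intrinsics': [[423.604, 0.0, 316.916], [0.0, 423.604, 202.622], [0.0, 0.0, 1.0]], 'rvec': [0.755, -2.402, 1.362], 'tvec': [0.384, 0.235, 0.66]}
top {'intrinsics': [[442.273, 0.0, 320.389], [0.0, 442.273, 195.929], [0.0, 0.0, 1.0]], 'rvec': [2.158, -2.208, 0.081], 'tvec': [-0.045, 0.503, 1.139]}
```

View pics/scene0.png

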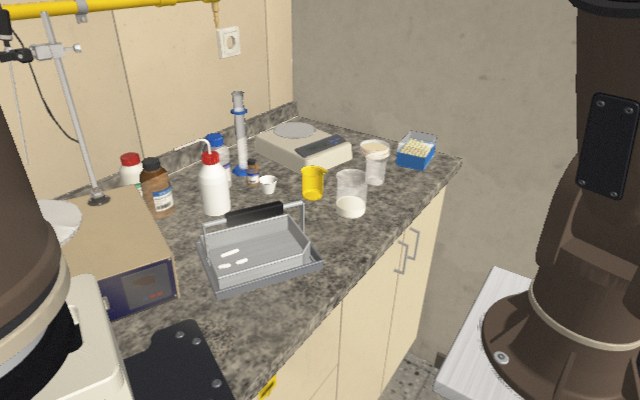

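View pics/top0.png

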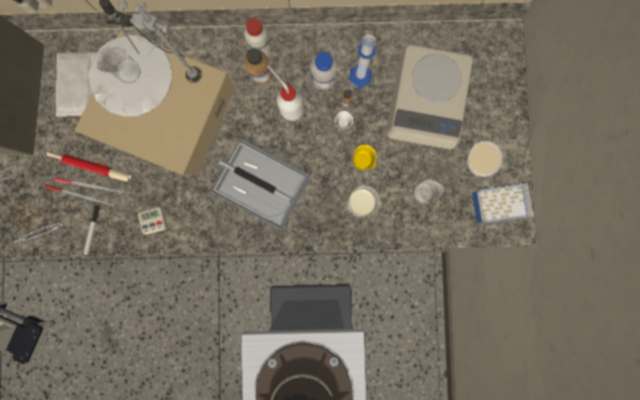

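The tray in its pan is centred near top (260,184), with its black handle from (235,172) to (275,190). Possible waste beakers in the top view:
- (362,202): glass with a cloudy cream filling.
- (429,191): glass, empty and smaller.
- (364,157): yellow, so not meant.
- (485,159): a beige dish.

I choose (362,202) and will check it in a close crop.

```bash
python3 - <<'E'
import cv2,numpy as np
t=cv2.imread("pics/top0.png")[130:240,205:455]
s=cv2.imread("pics/scene0.png")[130:300,190:400]
a=cv2.resize(t,(750,330),interpolation=cv2.INTER_CUBIC)
cv2.imwrite("pics/crop_top.png",a)
cv2.imwrite("pics/crop_scene.png",cv2.resize(s,None,fx=3.5,fy=3.5,interpolation=cv2.INTER_CUBIC))
E
cat > h.py <<'E'
import numpy as np,cv2,pickle
from scipy.spatial.transform import Rotation as R
C=pickle.load(open("cams.pkl","rb"))
def ray(n,u,v,z):
    c=C[n];M=cv2.Rodrigues(np.array(c["rvec"],float))[0];t=np.array(c["tvec"],float).ravel()
    o=-M.T@t;d=M.T@np.linalg.inv(c["intrinsics"])@[u,v,1]
    return o+d*(z-o[2])/d[2]
def proj(n,P):
    c=C[n];return cv2.projectPoints(np.array(P,float).reshape(-1,3),np.array(c["rvec"],float),np.array(c["tvec"],float),np.array(c["intrinsics"],float),None)[0].reshape(-1,2)
E
```

```text
(no output)
```

View pics/crop_top.png

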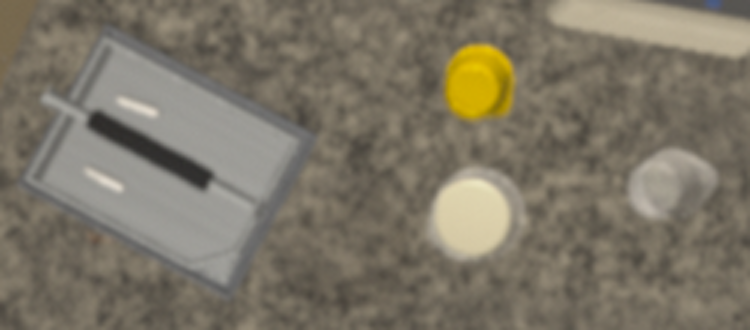

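View pics/crop_scene.png

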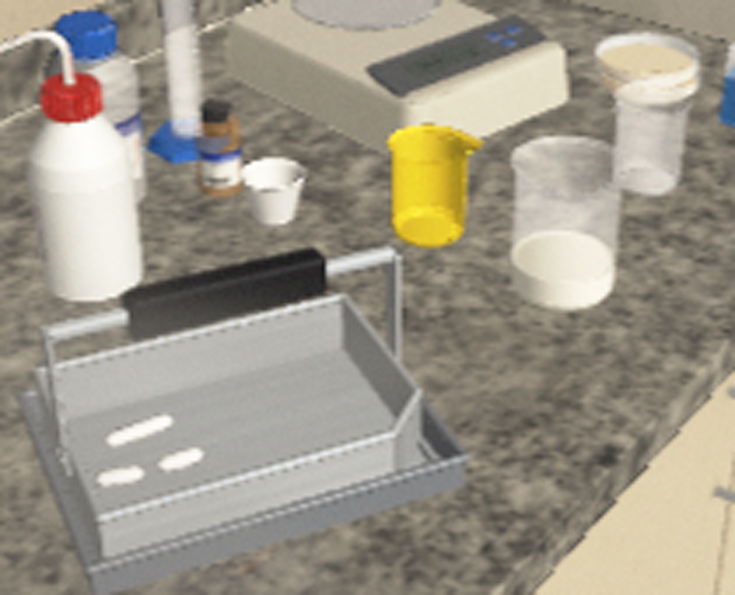

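The crops confirm the choice. The beaker at top (362,202) is the taller one with cloudy rinse in it, (429,191) is the small empty beaker, and the strainer corner of the tray is at the lower right, near top (282,223). Next I fit the poses.

```bash
cat > fit.py <<'E'
from h import *
from scipy.optimize import least_squares
cr=lambda u,v:(205+u/3,130+v/3)
cs=lambda u,v:(190+u/3.5,130+v/3.5)
def T(p,P):
    c,s=np.cos(p[2]),np.sin(p[2]);P=np.array(P,float);return np.c_[p[0]+c*P[:,0]-s*P[:,1],p[1]+s*P[:,0]+c*P[:,1],P[:,2]]
panP=[(.079,.104,.02),(.079,-.104,.02),(-.079,-.104,.02),(-.079,.104,.02)]
panU=[cr(108,28),cr(313,137),cr(232,297),cr(22,182)]
f=lambda p:(proj("top",T(p,panP))-panU).ravel()
r=least_squares(f,[.55,.13,-.5]);print("pan",r.x,np.degrees(r.x[2]),np.round(r.fun,1))
hP=[(0,.055,.123),(0,-.055,.123)];hU=[cr(92,119),cr(211,181)]
sP=[(-.009,-.055,.099),(-.009,.055,.099),(-.009,.055,.123)];sU=[cs(325,288),cs(135,337),cs(130,298)]
g=lambda p:np.r_[(proj("top",T(p,hP))-hU).ravel(),(proj("scene",T(p,sP))-sU).ravel()]
r=least_squares(g,r.x);print("tray",r.x,np.degrees(r.x[2]),np.round(r.fun,1))
print("tray in scene/top with pan fit",np.round(g(least_squares(f,[.55,.13,-.5]).x),1))
# beakers: rim ellipses / base
print("waste liquid", ray("top",*cr(471,219),.03),"rim",ray("top",*cr(478,212),.095))
print("waste scene rim",ray("scene",*cs(567,162),.095),"base",ray("scene",*cs(563,283),.005))
print("small rim",ray("top",*cr(684,178),.072),"base",ray("top",*cr(660,192),.003), ray("scene",*cs(648,180),.003))
print("yellow",ray("top",*cr(475,90),.003),"bottle top",ray("top",289,93,.17),"base",ray("scene",215,210,0),ray("scene",211,157,.17))
E
python3 fit.py
```

```text
pan [ 0.53764364  0.09791526 -0.51201396] -29.336239189487788 [-0.1 -0.5  1.1 -0.1 -0.6 -0.1 -0.4  0.8]
tray [ 0.53914516  0.09839547 -0.50520533] -28.946132937660945 [-0.7 -1.8  0.1 -1.3  1.8  0.8  0.1  0.7  0.3  0.7]
tray in scene/top with pan fit [-0.5 -1.4  0.3 -0.5  2.7  1.   0.8  0.8  1.   0.8]
waste liquid [ 0.47976627 -0.16371474  0.03      ] rim [ 0.48164549 -0.16348764  0.095     ]
waste scene rim [ 0.48087171 -0.1597261   0.095     ] base [ 0.47715581 -0.15837869  0.005     ]
small rim [ 0.50748009 -0.33814234  0.072     ] base [ 0.50135695 -0.33405391  0.003     ] [ 0.50089341 -0.32633348  0.003     ]
yellow [ 0.59614091 -0.17325203  0.003     ] bottle top [0.73073216 0.01073596 0.17      ] base [0.74407021 0.01965095 0.        ] [0.68472152 0.06263423 0.17      ]
```

```bash
cat >> h.py <<'E'
def need(pos,Rw):
    """tool-axis shift (units) and turn (units) from the current pose to the target"""
    from cell import arm
    s=arm.observe();r0=R.from_rotvec(s["ee_rot"]);D=r0.inv().apply(np.array(pos)-s["position"])
    t=(r0.inv()*Rw).as_rotvec()
    print("t",round(float(s["clock"]),2),"pos",np.round(s["position"],4),"F",np.round(s["force"],1),"w",np.round(s["width"],3),"gf",np.round(s["gripper_force"],1))
    print("shift units",np.round(D/.4,3),"mm",np.round(D*1e3,1),"turn units",np.round(t/np.radians(120),4),"deg",np.round(np.degrees(t),1))
def down(a): # tool down, tool y at world angle a (deg)
    a=np.radians(a);y=np.array([np.cos(a),np.sin(a),0]);z=np.array([0,0,-1.]);return R.from_matrix(np.c_[np.cross(y,z),y,z])
E
python3 -c "
from h import *
need([.539,.098,.26],down(-29))"
python3 -m creep '[[0,0,-0.05,0,0,0],[-0.057,-0.04,-0.003,0,0,0],[-0.057,-0.04,-0.003,0,0,0],[-0.057,-0.04,-0.003,0,0,0],[-0.057,-0.04,-0.003,0,0,0],[-0.057,-0.04,-0.003,0,0,0],[-0.057,-0.04,-0.003,0,0,0],[-0.057,-0.04,-0.003,0,0,0],[-0.057,-0.04,-0.003,0,0,0],[-0.057,-0.04,-0.003,0,0,0],[-0.057,-0.04,-0.003,0,0,0],[-0.057,-0.04,-0.003,0,0,0],[-0.057,-0.04,-0.003,0,0,0],[-0.057,-0.04,-0.003,0,0,0],[-0.057,-0.04,-0.003,0,0,0],[-0.057,-0.04,0,0,0,0],[-0.057,-0.04,0,0,0,0],[-0.057,-0.04,0,0,0,0],[-0.057,-0.04,0,0,0,0],[-0.057,-0.04,0,0,0,0]]' -1
python3 -m creep '[[0,0,0,0,0,0.0569],[0,0,0,0,0,0.0569],[0,0,0,0,0,0.0569],[0,0,0,0,0,0.0569],[0,0,0,0,0,0.0569],[0,0,0,0,0,0.0569],[0,0,0,0,0,0.0569],[0,0,0,0,0,0.0569],[0,0,0,0,0,0.0569],[0,0,0,0,0,0.0569],[0,0,0,0,0,0.0569],[0,0,0,0,0,0.0569],[0,0,0,0,0,0.0569],[0,0,0,0,0,0.0569],[0,0,0,0,0,0],[0,0,0,0,0,0]]'
python3 - <<'E'
from h import *
from cell import arm
need([.539,.098,.26],down(-29))
s=arm.observe();print(np.round(s["joints"],2))
w=arm.get_image("wrist");w["pos"]=s["position"];w["rot"]=s["ee_rot"];pickle.dump(w,open("w1.pkl","wb"));cv2.imwrite("pics/w1.png",w["frame"][:,:,::-1])
E
```

```text
t 0.1 pos [0.2489 0.5728 0.226 ] F [ 0.2 -0.5  0.5] w 1.004 gf 0.0
shift units [-1.138 -0.8   -0.084] mm [-455.3 -319.9  -33.5] turn units [-4.000e-04  6.000e-04  7.959e-01] deg [-0.1  0.1 95.5]
clock: 1.77
position: [0.5255, 0.1205, 0.2633]
ee_rot: [-0.639, -3.075, 0.0]
force: [0.1, 0.3, -0.1]
width: 0.998
gripper_force: 0.0
clock: 3.1
position: [0.525, 0.1219, 0.2633]
ee_rot: [2.705, 1.598, -0.001]
force: [-0.9, 0.6, -0.3]
width: 0.999
gripper_force: 0.0
t 3.1 pos [0.525  0.1219 0.2633] F [-0.9  0.6 -0.3] w 0.999 gf 0.0
shift units [-0.035  0.06   0.008] mm [-14.2  23.8   3.3] turn units [-0.0001  0.0002  0.0013] deg [-0.   0.   0.2]
[-0.77  0.28  0.57  1.76 -0.16  1.15 -0.65]
```

View pics/w1.png

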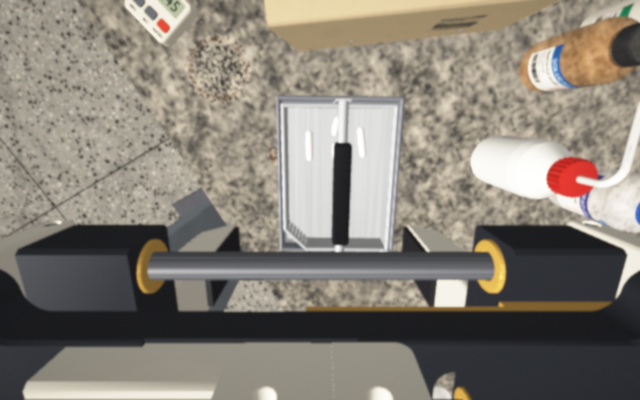

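The wrist view shows the black grip from about (344,143) to (341,244), nearly in line with the fingers' plane. The strainer is at the lower left of the tray, at (297,235). I'll compute the grip's pose from this.

Run:
```python
from h import *
w=pickle.load(open("w1.pkl","rb"));Rt=R.from_rotvec(w["rot"]).as_matrix();M=np.array(w["mount"]);K=w["intrinsics"]
def wr(u,v,z):
    o=Rt@M[:3,3]+w["pos"];d=Rt@M[:3,:3]@np.linalg.inv(K)@[u,v,1];return o+d*(z-o[2])/d[2]
g=cv2.cvtColor(w["frame"],cv2.COLOR_RGB2GRAY)
for v in(150,175,200,225,238):
    r=np.where(g[v,325:365]<60)[0]+325;print(v,r.min(),r.max(),np.round(wr((r.min()+r.max())/2,v,.123),4))
a=wr(344,143,.123);b=wr(341.5,244.5,.123);print(a,b,np.linalg.norm(a-b),(a+b)/2,np.degrees(np.arctan2(a[1]-b[1],a[0]-b[0]))-90)
m=(a+b)/2
for q in[(404,98),(277,98)]: print(np.round(wr(*q,.02),4))
need([m[0],m[1],.26],down(-29))
```

```text
150 335 350 [0.5628 0.1442 0.123 ]
175 335 349 [0.5507 0.1223 0.123 ]
200 334 348 [0.5376 0.0997 0.123 ]
225 334 347 [0.5244 0.0758 0.123 ]
238 333 347 [0.5171 0.0631 0.123 ]
[0.56725608 0.14952947 0.123     ] [0.51499325 0.05571507 0.123     ] 0.10738969297998105 [0.54112467 0.10262227 0.123     ] -29.12163388464294
[0.6634 0.1519 0.02  ]
[0.5219 0.2297 0.02  ]
t 3.15 pos [0.525  0.1219 0.2634] F [-0.6 -0.7  0.6] w 0.999 gf 0.0
shift units [-0.023  0.058  0.008] mm [-9.1 23.4  3.3] turn units [-0.0001  0.0002  0.0015] deg [-0.   0.   0.2]
```

```bash
python3 -m creep '[[-0.007,0.0147,0,0,0,0],[-0.007,0.0147,0,0,0,0],[-0.007,0.0147,0,0,0,0],[-0.007,0.0147,0,0,0,0],[0,0,0.03,0,0,0],[0,0,0.03,0,0,0],[0,0,0.03,0,0,0],[0,0,0.03,0,0,0],[0,0,0.03,0,0,0],[0,0,0.03,0,0,0],[0,0,0.03,0,0,0],[0,0,0.03,0,0,0],[0,0,0.03,0,0,0],[0,0,0.03,0,0,0],[0,0,0.03,0,0,0],[0,0,0.03,0,0,0],[0,0,0.03,0,0,0],[0,0,0.03,0,0,0],[0,0,0,0,0,0],[0,0,0,0,0,0]]'
python3 -c "
from h import *
need([.540,.1005,.092],down(-29))"
```

```text
clock: 4.82
position: [0.5403, 0.0999, 0.0952]
ee_rot: [-2.708, -1.592, 0.002]
force: [0.6, -0.5, 1.1]
width: 1.005
gripper_force: 0.0
t 4.82 pos [0.5403 0.0999 0.0952] F [ 0.6 -0.5  1.1] w 1.005 gf 0.0
shift units [ 0.001 -0.001  0.008] mm [ 0.4 -0.6  3.2] turn units [-0.0003  0.0005 -0.0008] deg [-0.   0.1 -0.1]
```

```bash
python3 -m creep '[[0,0,0.004,0,0,0],[0,0,0.004,0,0,0],[0,0,0,0,0,0]]'
python3 -m creep '[[0,0,0,0,0,0],[0,0,0,0,0,0],[0,0,0,0,0,0],[0,0,0,0,0,0],[0,0,0,0,0,0],[0,0,0,0,0,0],[0,0,0,0,0,0],[0,0,0,0,0,0],[0,0,0,0,0,0],[0,0,0,0,0,0],[0,0,0,0,0,0],[0,0,0,0,0,0]]' 1 55
python3 -m creep '[[0,0,-0.01,0,0,0],[0,0,-0.02,0,0,0],[0,0,-0.02,0,0,0],[0,0,-0.02,0,0,0],[0,0,-0.03,0,0,0],[0,0,-0.03,0,0,0],[0,0,-0.03,0,0,0],[0,0,-0.03,0,0,0],[0,0,-0.03,0,0,0],[0,0,-0.03,0,0,0],[0,0,-0.03,0,0,0],[0,0,-0.02,0,0,0],[0,0,-0.01,0,0,0],[0,0,0,0,0,0],[0,0,0,0,0,0]]'
python3 - <<'E'
from h import *
from cell import arm
need([.540,.1005,.226],down(-29))
a=arm.get_image("scene")["frame"][:,:,::-1]
cv2.imwrite("pics/s2.png",cv2.resize(a[80:320,150:450],(750,600)))
E
```

```text
clock: 5.07
position: [0.5407, 0.1006, 0.0927]
ee_rot: [2.708, 1.593, 0.001]
force: [0.5, 0.4, -0.5]
width: 1.003
gripper_force: 0.0
clock: 6.07
position: [0.5398, 0.1008, 0.0922]
ee_rot: [-2.707, -1.592, 0.001]
force: [0.5, 1.0, 1.1]
width: 0.189
gripper_force: 55.0
clock: 7.32
position: [0.5401, 0.1006, 0.2162]
ee_rot: [-2.708, -1.593, 0.0]
force: [0.6, 0.7, -5.5]
width: 0.192
gripper_force: 55.0
t 7.32 pos [0.5401 0.1006 0.2162] F [ 0.6  0.7 -5.5] w 0.192 gf 55.0
shift units [-0.    -0.    -0.025] mm [-0.2 -0.  -9.8] turn units [-0.0001 -0.     -0.0006] deg [-0.  -0.  -0.1]
```

View pics/s2.png

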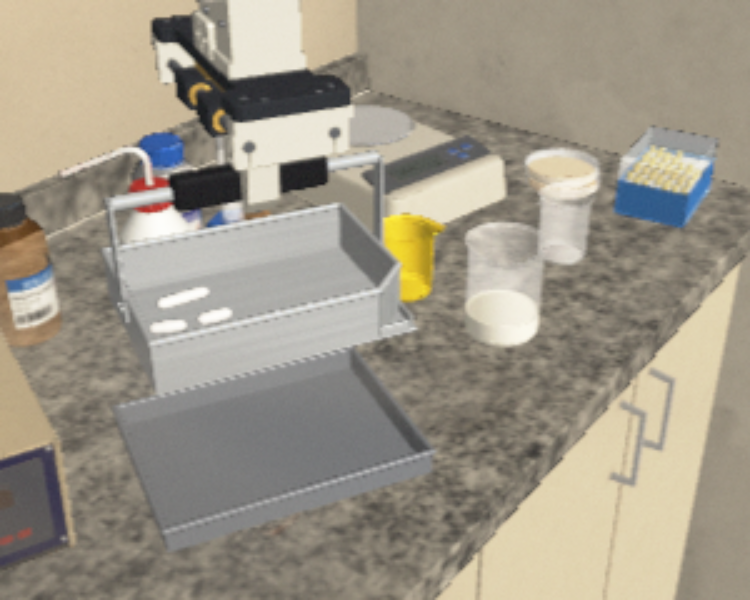

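The tray hangs level and clear of the pan with the bars inside, and the wrist force reads -5.5 N. The pan is empty and hasn't moved. Now I carry it, first to the robot's right, then outward.

```bash
python3 -m creep '[[-0.012,0.006,0,0,0,0],[-0.024,0.0126,0,0,0,0],[-0.036,0.0189,0,0,0,0],[-0.036,0.0189,0,0,0,0],[-0.036,0.0189,0,0,0,0],[-0.036,0.0189,0,0,0,0],[-0.036,0.0189,0,0,0,0],[-0.036,0.0189,0,0,0,0],[-0.036,0.0189,0,0,0,0],[-0.036,0.0189,0,0,0,0],[-0.036,0.0189,0,0,0,0],[-0.036,0.0189,0,0,0,0],[-0.036,0.0189,0,0,0,0],[-0.024,0.0126,0,0,0,0],[-0.012,0.006,0,0,0,0]]'
python3 -m creep '[[0.007,0.013,0,0,0,0],[0.014,0.026,0,0,0,0],[0.016,0.027,0,0,0,0],[0.014,0.026,0,0,0,0],[0.007,0.013,0,0,0,0],[0,0,0,0,0,0],[0,0,0,0,0,0]]'
cat >> h.py <<'E'
LT=np.array([-.092,-.067,.0862]);ST=np.array([-.078,-.053,.0862]);BM=np.array([.480,-.1615])
def lip():
    from cell import arm
    s=arm.observe();r=R.from_rotvec(s["ee_rot"]);L=r.apply(LT)+s["position"]
    ld=r.apply(np.array([-1,-1,0])/2**.5);print("lip",np.round(L,4),"off mm",np.round((L[:2]-BM)*1e3,1),"dip deg",np.round(np.degrees(np.arcsin(-ld[2])),1),"joints",np.round(s["joints"],2))
    return r,L
E
python3 - <<'E'
from h import *
from cell import arm
lip();need([.583,-.113,.226],down(-29))
# turn that dips the lip by 3 deg about the lip itself, per row, tool axes
ax=np.cross([-1,-1,0],[0,0,1.])/2**.5   # lip dir x down(tool z)
w=np.radians(3)*ax;sh=LT-R.from_rotvec(w).apply(LT)
print("row 3deg: shift",np.round(sh/.4,4),"turn",np.round(w/np.radians(120),4))
for n in("scene","top"):
    C[n]=arm.get_image(n)
a=C["scene"]["frame"][60:300,220:460,::-1];b=C["top"]["frame"][110:250,270:470,::-1]
cv2.imwrite("pics/s3.png",np.hstack([cv2.resize(a,(400,400)),cv2.resize(b,(400,280))[:,:] if 0 else cv2.copyMakeBorder(cv2.resize(b,(400,280)),0,120,0,0,0)]))
E
```

```text
clock: 8.62
position: [0.5343, -0.1135, 0.2162]
ee_rot: [2.71, 1.588, -0.001]
force: [0.7, -0.8, -4.5]
width: 0.193
gripper_force: 55.0
clock: 9.2
position: [0.5828, -0.1103, 0.2159]
ee_rot: [-2.707, -1.593, 0.001]
force: [-1.2, -0.4, -4.7]
width: 0.193
gripper_force: 55.0
lip [ 0.4795 -0.1582  0.1298] off mm [-0.5  3.3] dip deg -0.1 joints [-0.33  0.43  0.61  1.7  -0.27  1.09 -0.14]
t 9.2 pos [ 0.5828 -0.1103  0.2159] F [-1.2 -0.4 -4.7] w 0.193 gf 55.0
shift units [-0.006  0.004 -0.025] mm [ -2.3   1.4 -10.1] turn units [-0.0004  0.0002 -0.0003] deg [-0.  0. -0.]
row 3deg: shift [-0.0082 -0.0082 -0.0144] turn [-0.0177  0.0177  0.    ]
```

View pics/s3.png

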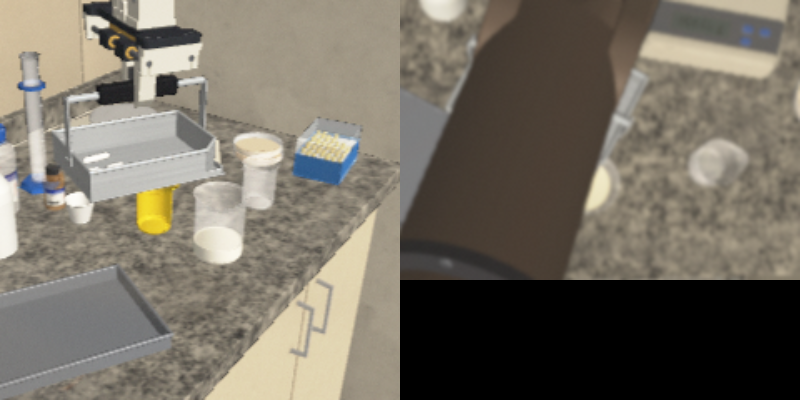

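The scene view shows the lip tip at (218,172), right above the beaker's mouth, with the tray level. I start dipping about the lip.

```bash
python3 -m creep '[[-0.0041,-0.0041,-0.0072,-0.0088,0.0088,0],[-0.0041,-0.0041,-0.0072,-0.0088,0.0088,0],[-0.0082,-0.0082,-0.0144,-0.0177,0.0177,0],[-0.0082,-0.0082,-0.0144,-0.0177,0.0177,0],[-0.0082,-0.0082,-0.0144,-0.0177,0.0177,0],[0,0,0,0,0,0]]'
python3 -c "
from h import *
lip()"
python3 -m creep '[[-0.0082,-0.0082,-0.0144,-0.0177,0.0177,0],[-0.0082,-0.0082,-0.0144,-0.0177,0.0177,0],[-0.0082,-0.0082,-0.0144,-0.0177,0.0177,0],[-0.0082,-0.0082,-0.0144,-0.0177,0.0177,0],[0,0,0,0,0,0],[0,0,0,0,0,0],[0,0,0,0,0,0],[0,0,0,0,0,0],[0,0,0,0,0,0],[0,0,0,0,0,0],[0,0,0,0,0,0],[0,0,0,0,0,0]]'
python3 - <<'E'
from h import *
from cell import arm
lip()
s=arm.observe();w=arm.get_image("wrist");f=w["frame"][:,:,::-1]
a=arm.get_image("scene")["frame"][60:260,220:420,::-1]
cv2.imwrite("pics/s4.png",np.hstack([cv2.resize(a,(400,400)),cv2.resize(f[:250,200:450],(400,400))]))
E
```

```text
clock: 9.8
position: [0.5605, -0.1182, 0.2386]
ee_rot: [2.652, 1.553, 0.317]
force: [0.5, -0.1, -5.9]
width: 0.194
gripper_force: 55.0
lip [ 0.477  -0.16    0.1307] off mm [-3.   1.5] dip deg 12.2 joints [-0.3   0.25  0.6   1.89 -0.33  0.88 -0.06]
clock: 10.8
position: [0.5403, -0.1229, 0.2544]
ee_rot: [2.564, 1.509, 0.612]
force: [0.1, -0.5, -4.8]
width: 0.191
gripper_force: 55.0
lip [ 0.48   -0.1585  0.1299] off mm [0. 3.] dip deg 24.0 joints [-0.24  0.11  0.57  2.06 -0.46  0.69  0.12]
```

View pics/s4.png

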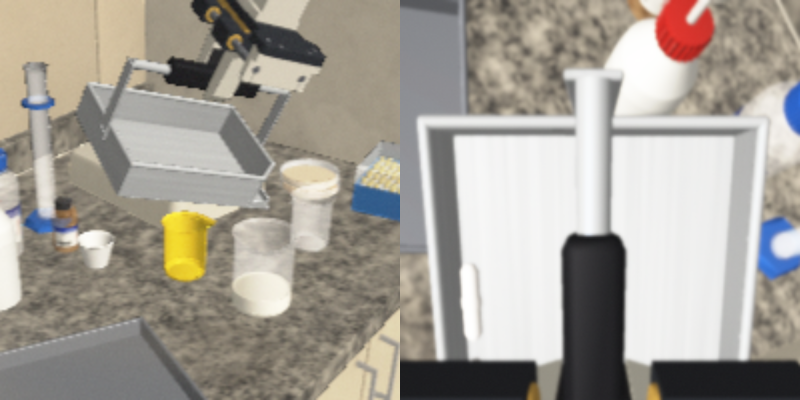

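In the wrist view one bar is still up along the -x wall, at crop (470,300), which is about (244,188) in the full frame. The other three have slid out of sight toward the corner. I'll tip further and track the bar numerically.

```bash
cat >> h.py <<'E'
def bars(save=None):
    """white blobs on the tray floor in the wrist view -> tray coords (mm)"""
    from cell import arm
    w=arm.get_image("wrist");M=np.array(w["mount"]);K=w["intrinsics"];f=w["frame"]
    if save: cv2.imwrite(save,f[:,:,::-1])
    def tr(u,v,z=.0762):
        d=M[:3,:3]@np.linalg.inv(K)@[u,v,1];p=M[:3,3]+d*(z-M[2,3])/d[2];return np.array([p[1],p[0]])*1e3
    m=cv2.inRange(f,(225,225,225),(255,255,255))
    n,_,st,ce=cv2.connectedComponentsWithStats(m)
    for i in range(1,n):
        x,y,ww,h,a=st[i]
        if a<40: continue
        t=tr(*ce[i])
        if abs(t[0])<75 and abs(t[1])<100: print("blob",st[i],"tray xy",np.round(t),"ends",np.round(tr(x+ww/2,y)),np.round(tr(x+ww/2,y+h)),"dist to strainer",np.round(np.hypot(*(t-[-53,-78]))))
    print("fixed px",np.round(tr(244,164)),np.round(tr(244,211)),"bottom of view at u=244:",[(v,np.round(tr(244,v)).tolist()) for v in(220,225,240)])
E
python3 -c "
from h import *
bars()"
python3 -m creep '[[-0.0082,-0.0082,-0.0144,-0.0177,0.0177,0],[-0.0082,-0.0082,-0.0144,-0.0177,0.0177,0],[-0.0082,-0.0082,-0.0144,-0.0177,0.0177,0],[-0.0082,-0.0082,-0.0144,-0.0177,0.0177,0],[0,0,0,0,0,0],[0,0,0,0,0,0],[0,0,0,0,0,0],[0,0,0,0,0,0],[0,0,0,0,0,0],[0,0,0,0,0,0],[0,0,0,0,0,0],[0,0,0,0,0,0]]'
python3 -c "
from h import *
lip();bars('pics/w5.png')"
```

```text
blob [  211    13   163   214 12915] tray xy [-27.  60.] ends [-19. 139.] [-22. -19.] dist to strainer 141.0
blob [ 334   74   95  150 1054] tray xy [66. 63.] ends [45. 99.] [ 51. -16.] dist to strainer 185.0
blob [ 333   86   75  141 9030] tray xy [39. 44.] ends [37. 91.] [ 42. -19.] dist to strainer 153.0
fixed px [-59.  33.] [-62.  -5.] bottom of view at u=244: [(220, [-62.0, -13.0]), (225, [-62.0, -17.0]), (240, [-63.0, -30.0])]
clock: 11.95
position: [0.5141, -0.1304, 0.2658]
ee_rot: [2.455, 1.445, 0.896]
force: [-0.3, 0.1, -5.5]
width: 0.189
gripper_force: 55.0
lip [ 0.4802 -0.1585  0.13  ] off mm [0.2 3. ] dip deg 36.0 joints [-0.14  0.    0.57  2.24 -0.81  0.55  0.55]
blob [  234    44   104   183 10368] tray xy [-33.  50.] ends [-24. 119.] [-28. -19.] dist to strainer 129.0
blob [ 334   60   95  164 1019] tray xy [61. 68.] ends [ 44. 109.] [ 51. -16.] dist to strainer 185.0
blob [212  74  97 150 843] tray xy [-62.  71.] ends [-43.  99.] [-49. -16.] dist to strainer 149.0
blob [ 333   86   75  141 9005] tray xy [39. 44.] ends [37. 91.] [ 42. -19.] dist to strainer 153.0
fixed px [-59.  33.] [-62.  -5.] bottom of view at u=244: [(220, [-62.0, -13.0]), (225, [-62.0, -17.0]), (240, [-63.0, -30.0])]
```

Run:
```python
import cv2,numpy as np
f=cv2.imread("pics/w5.png")
cv2.imwrite("pics/c5.png",cv2.resize(f[60:310,200:450],(600,600)))
```

```text
(no output)
```

View pics/c5.png

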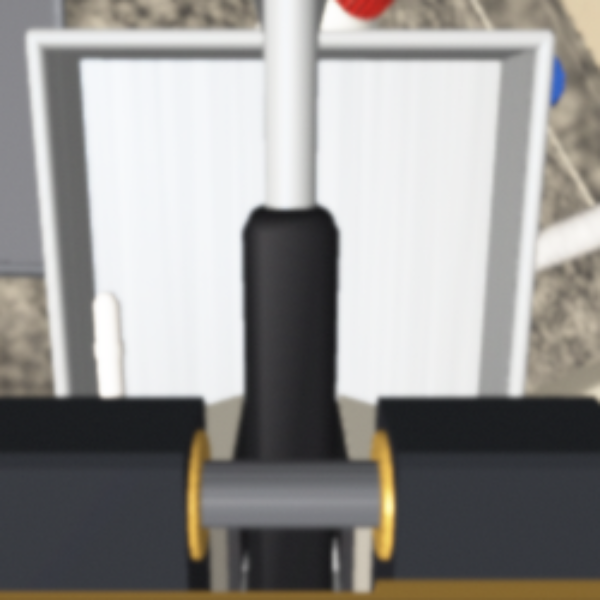

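The upper bar has slid further down the -x wall. Its upper end is at crop (107,293), which puts its middle about 76 mm from the strainer. One rock toward the -y side, about the lip, should settle the row deeper.

```bash
python3 -m creep '[[-0.008,0.008,-0.0023,0.0177,0.0177,0],[-0.008,0.008,-0.0023,0.0177,0.0177,0],[-0.008,0.008,-0.0023,0.0177,0.0177,0],[-0.008,0.008,-0.0023,0.0177,0.0177,0],[-0.008,0.008,-0.0023,0.0177,0.0177,0],[-0.008,0.008,-0.0023,0.0177,0.0177,0],[-0.008,0.008,-0.0023,0.0177,0.0177,0],[0,0,0,0,0,0],[0,0,0,0,0,0],[0,0,0,0,0,0],[0,0,0,0,0,0],[0,0,0,0,0,0],[0,0,0,0,0,0]]'
python3 -c "
from h import *
lip()"
python3 -m creep '[[0.008,-0.008,0.0023,-0.0177,-0.0177,0],[0.008,-0.008,0.0023,-0.0177,-0.0177,0],[0.008,-0.008,0.0023,-0.0177,-0.0177,0],[0.008,-0.008,0.0023,-0.0177,-0.0177,0],[0.008,-0.008,0.0023,-0.0177,-0.0177,0],[0.008,-0.008,0.0023,-0.0177,-0.0177,0],[0.008,-0.008,0.0023,-0.0177,-0.0177,0],[0,0,0,0,0,0],[0,0,0,0,0,0],[0,0,0,0,0,0],[0,0,0,0,0,0],[0,0,0,0,0,0],[0,0,0,0,0,0],[0,0,0,0,0,0],[0,0,0,0,0,0],[0,0,0,0,0,0]]'
python3 - <<'E'
from h import *
from cell import arm
lip();bars('pics/w6.png')
f=cv2.imread("pics/w6.png");a=arm.get_image("scene")["frame"][60:200,220:420,::-1]
cv2.imwrite("pics/c6.png",np.hstack([cv2.resize(a,(500,350)),cv2.resize(f[60:270,200:380],(300,350))]))
E
```

```text
clock: 13.08
position: [0.5218, -0.1609, 0.2676]
ee_rot: [-2.308, -1.554, -1.005]
force: [0.5, 0.4, -5.3]
width: 0.19
gripper_force: 55.0
lip [ 0.4797 -0.158   0.1312] off mm [-0.3  3.5] dip deg 36.1 joints [ 0.13  0.32  0.67  1.98 -1.    1.22  0.92]
clock: 14.42
position: [0.5129, -0.1309, 0.2671]
ee_rot: [2.456, 1.444, 0.896]
force: [0.5, -0.4, -4.6]
width: 0.197
gripper_force: 55.0
lip [ 0.479  -0.159   0.1313] off mm [-1.   2.5] dip deg 36.0 joints [-0.18 -0.01  0.61  2.24 -0.8   0.55  0.54]
blob [  234    44   104   183 10401] tray xy [-33.  50.] ends [-24. 119.] [-28. -19.] dist to strainer 129.0
blob [ 334   60   95  164 1024] tray xy [61. 68.] ends [ 44. 109.] [ 51. -16.] dist to strainer 185.0
blob [212  74  97 150 840] tray xy [-62.  71.] ends [-43.  99.] [-49. -16.] dist to strainer 149.0
blob [ 333   86   75  141 9005] tray xy [39. 44.] ends [37. 91.] [ 42. -19.] dist to strainer 153.0
fixed px [-59.  33.] [-62.  -5.] bottom of view at u=244: [(220, [-62.0, -13.0]), (225, [-62.0, -17.0]), (240, [-63.0, -30.0])]
```

View pics/c6.png

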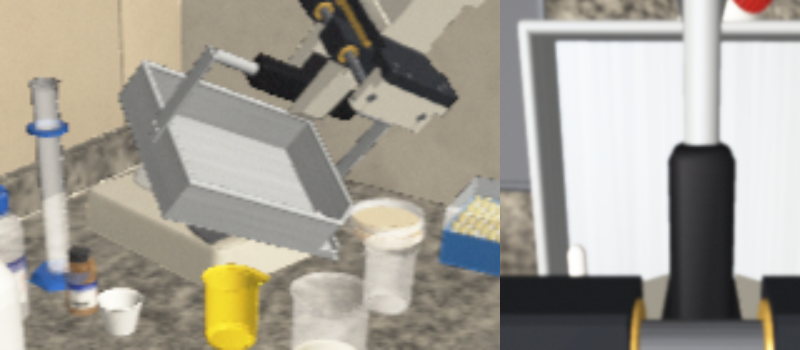

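The topmost bar's upper end is now at tray y ≈ -2 mm, so its middle is at most about 65 mm from the strainer. No bars show on the visible floor. The lip, at crop (335,250), is above the beaker's mouth and clear of it, so I hold briefly and hand in.

```bash
python3 -m creep '[[0,0,0,0,0,0],[0,0,0,0,0,0],[0,0,0,0,0,0],[0,0,0,0,0,0],[0,0,0,0,0,0],[0,0,0,0,0,0],[0,0,0,0,0,0],[0,0,0,0,0,0]]'
python3 -c "
from h import *
from cell import arm
lip();print(np.round(arm.observe()['dq'],3));print(arm.sign_off())"
```

```text
clock: 15.18
position: [0.5129, -0.1308, 0.2673]
ee_rot: [2.455, 1.444, 0.897]
force: [0.1, 1.0, -4.6]
width: 0.196
gripper_force: 55.0
lip [ 0.4791 -0.1588  0.1314] off mm [-0.9  2.7] dip deg 36.0 joints [-0.18 -0.01  0.61  2.24 -0.8   0.55  0.54]
[ 0.001 -0.001  0.001  0.001  0.001 -0.    -0.   ]
the job is handed in; nothing more can be done
None
```

I handed the job in at about 15 s, with no verdict returned: the tray is held still, dipped 36° with its lip about 3 mm from the mouth centre and 36 mm above the waste beaker's rim; one bar was measured at most 65 mm from the strainer, and the other three were out of view there, with none on the visible floor.

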